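# Show where the stray sample vial belongs

## Task

One sample vial was left standing on the bench instead of in the vial rack: show a colleague which one it is and where it belongs. Point at this stray vial from above with the fingertips two or three centimetres over its cap, keep still there for two seconds, then point in the same way at the one empty place of the rack for two seconds, and finally raise the hand until the fingertips are 20 cm or more above the bench. Touch or shift none of the things, and come down on each target from well above and rise again before moving on, so that no other vial is pointed at on the way.

Things in the scene. Friction and masses are not known exactly. Their poses are not given: they have to be found in the camera images.
- stray_cap (a point): centre of the top of the stray vial's cap. The vial is an upright clear screw-cap vial with a white cap, 22 mm in diameter and 50 mm high, loose, standing alone on the bench outside the rack; this point is 50 mm above the bench
- stray_vial: the stray vial itself; origin at the centre of its underside, z up
- empty_place (a point): centre of the mouth of the one empty hole of the rack, at the level of the rack's top face, 40 mm above the bench; which of the four holes is empty changes
- vial_rack: fixed plain grey rack with black end cheeks and a black base plate, 52 x 208 mm and 40 mm high, with a row of four 25 mm holes along its y axis at y = -72, -24, +24 and +72 mm; origin at the centre of its underside, z up. Vials standing in it reach 56 mm above the bench, so 16 mm above its top face
- racked_vial_a: one of the three upright vials standing in the rack, of the same kind as the stray one, 22 mm in diameter and 50 mm high, loose; origin at the centre of its underside, which is 6 mm above the bench
- racked_vial_b: one of the three upright vials standing in the rack, of the same kind as the stray one, 22 mm in diameter and 50 mm high, loose; origin at the centre of its underside, which is 6 mm above the bench
- racked_vial_c: one of the three upright vials standing in the rack, of the same kind as the stray one, 22 mm in diameter and 50 mm high, loose; origin at the centre of its underside, which is 6 mm above the bench
- check_weight: bystander: loose upright brass weight with a knob, 23 mm in diameter, 38 mm high; origin at the centre of its underside
- tee_adapter: bystander: loose small metal T-shaped cable adapter lying flat, 27 x 39 mm, 14 mm high; origin at the centre of its underside
- fine_tweezers: bystander: loose steel tweezers lying flat, 121 mm long along their y axis, 15 mm wide, 9 mm high; origin at the centre of the underside
There are look-alikes about, which are no part of the job. Leave any pink or red look-alike of the stray_vial alone.

How it is judged (in metres and radians):
On the way, in this order (a step that is already met when the one before it is completed fails the run):
1. the fingertips point at the stray vial from just above its cap, without touching (horizontal distance between the grasp point and stray_cap below 0.018 m and z of the grasp point in the frame of stray_cap between 0.021 and 0.076 m), for 1.5 s.
2. the fingertips point at the empty place of the rack from just above it, without touching (horizontal distance between the grasp point and empty_place below 0.018 m and z of the grasp point in the frame of empty_place between 0.021 and 0.086 m), for 1.5 s.
At the end, for the whole second after the job is handed in: The stray vial and then the empty place have each been pointed at for 1.5 s (within 18 mm sideways); the hand is raised, its grasp point more than 180 mm above the bench, and no loose thing is more than 5 mm from where it stood (height (world z) of the grasp point above 0.18 m and distance of each of racked_vial_a, racked_vial_b, racked_vial_c, stray_vial, check_weight, tee_adapter, fine_tweezers from where it was at the start of the episode below 0.005 m); the robot touches nothing.
It fails at once if the robot touches the rack, a vial or a bystander (contact force between any of the fingers, the arm and racked_vial_a above 0.3 N or contact force between any of the fingers, the arm and racked_vial_b above 0.3 N or contact force between any of the fingers, the arm and racked_vial_c above 0.3 N or contact force between any of the fingers, the arm and stray_vial above 0.3 N or contact force between any of the fingers, the arm and check_weight above 0.3 N or contact force between any of the fingers, the arm and tee_adapter above 0.3 N or contact force between any of the fingers, the arm and fine_tweezers above 0.3 N or contact force between any of the fingers, the arm and vial_rack above 0.3 N).
It fails at once if a thing is shifted, lifted or knocked over (by more than 8 mm) (distance of any of racked_vial_a, racked_vial_b, racked_vial_c, stray_vial, check_weight, tee_adapter, fine_tweezers from where it was at the start of the episode above 0.008 m).
It fails at once if a vial in the rack is pointed at: the point between the fingers is within 14 mm sideways of it and the fingertips less than about 40 mm above its cap ((horizontal distance between the grasp point and racked_vial_a below 0.014 m and z of the grasp point in the frame of racked_vial_a below 0.109 m) or (horizontal distance between the grasp point and racked_vial_b below 0.014 m and z of the grasp point in the frame of racked_vial_b below 0.109 m) or (horizontal distance between the grasp point and racked_vial_c below 0.014 m and z of the grasp point in the frame of racked_vial_c below 0.109 m)).
It also fails if it takes over 48 s, if anything falls off the work surface, if the arm or the gripper's body presses on something with over 40 N, if the wrist force passes 120 N, or if a joint passes its speed limit or range.

## Robot

A 6-joint arm with a two-finger parallel gripper is mounted at the origin on a cart in front of the work surface, level with it; the furniture and walls round the work are solid. World frame = base frame: x ahead of the robot, y to its left, z up, the work surface at z = 0. Lengths are in m, angles in degrees, forces in N, time in s.
With the tool pointing down it reaches from about 0.3 to 0.75 m from the base axis. Payload 8.5 kg.
Tool frame: the origin (TCP) lies on the centre line of the jaws, within the pads' length; the fingertips stand 19 mm ahead of it and the grasp point (between the pads) is the TCP (env.tcp_to_tips is the z of the fingertips in the tool frame, in m); z points along the fingers, y is the line along which they close (so a half turn about z gives the same grasp; the last joint's range is limited). The gripper opens to 85 mm and grips with 20 to 120 N. Pads are 22 mm wide; open, the fingers measure 114 mm over their backs; the gripper's body (76 mm by 85 mm) begins 54 mm behind the grasp point. The pads swing forward as they close: fully open they stand 13 mm farther back than shut.
Start: joints at [-83.268, 21.807, 74.336, -0, 83.858, -12.336], TCP at [0.18, -0.52, 0.25] pointing down, gripper open.
Joint ranges: [-178.18, 178.18], [-50.72, 133.34], [12.68, 142.11], [-81.47, 261.47], [9.98, 163.14], [-165.26, 165.26]. Speed limits (degrees/s): [136.94, 136.94, 180, 180, 180, 180].

## Interface

Orientations are given as a 3x3 rotation matrix whose columns are the frame's x, y, z axes.
In Python, from rig import env gives the robot as it stands.
- The arm moves only by the tool servo_tool, never from a script. Its argument "steps" is a list of rows, each an object of numbers: "tx", "ty", "tz": the shift along the world's x, y, z in cm; "yaw": the turn about the world's z in degrees; "claw": the finger opening in cm, from 0 to 8.54. In form: [{"tx": .., "ty": .., "tz": .., "yaw": .., "claw": ..}, ...]. A call has 1 to 20 rows; each row shifts and turns the commanded pose from where the row before left it; what a row does not reach is not made up. A row lasts 1/10 s, in which the tool goes at most 50 mm and 8.59 degrees, less where a joint would pass 70% of its speed; a pose out of reach is approached as far as the arm can. A call with a gripper value outside its range is refused whole. The fingers move at their own pace and stop on an object; "newtons" is the grip in N (left out, the last holds). Time passes only in rows, so rows that do not move let the fingers close. It gives the time, the measured TCP pose, the force, the opening and the grip force at its end, in the units of the state.
- env.observe(): the state, without advancing time (a new reading comes with each control period).
- env.get_image(name): name is "scene" or "top" or "wrist"; returns (picture, depth): 384x512x3 uint8, red, green, blue; 384x512 float32, m along the optical axis (not along the pixel's ray), 0 where there is no reading.
- env.camera_model(name): a dict with "fovy" (degrees; the focal length in pixels is half the picture's height over the tangent of half this angle, whatever the lens; pixels are square), "cx", "cy" (the principal point, pixels), "T" (4x4, takes a point from camera to world coordinates). Camera axes: x right, y down, z forward; pixel columns grow to the right and rows downward; lengths in m; the calibration is good to about 2 mm. The wrist camera is an equidistant fisheye: a pixel r from the principal point sees the ray r / f radians off the axis. A picture is of the moment at which its call begins: read the wrist's pose just before it. camera_model takes no time and is no camera call; for the wrist camera it gives the pose at the moment of the call.
- env.close_job(): hands the job in; it is judged then, once.
The state is a dict: "time_s": time; "q": joint angles; "qvel": joint speeds; "joint_efforts": joint torques, N m; "position": TCP position; "tool_rot": TCP orientation; "ft_force": force on the tool from outside, world axes, zero at the start; "wrist_torque": the same for the moment, N m; "grip_width": finger opening in m; "gripper_force": force on a finger pad.
Only numpy, scipy, OpenCV 4.12 (cv2) and the standard library are available. Lean on these libraries where they do the work, as an engineer would, in place of code of your own. Each camera call takes 0.05 s, during which the arm holds its last target. There are 200 camera calls.

## Working session

There is one attempt and no reset: what is moved stays moved. The work goes in short steps, Python scripts to look and compute and a tool call to move; the robot and the scene stay as the last step left them, time stands still between calls to the robot, and variables do not carry over. Pictures are saved under pics/ and viewed, at most 10 in all, crops included, and the job is handed in when it is done.

Besides the shell and the picture viewer there is one more tool, called after "Call:" in YAML: its name, and indented under it one key for each argument. servo_tool: Moves the arm, as the interface text tells. Its arguments: {"type":"object","properties":{"steps":{"type":"array"},"newtons":{"type":"number"}},"required":["steps"]}

```bash
mkdir -p pics; python3 - <<'E'
from rig import env
import cv2,numpy as np
for n in("top","scene"):
    p,d=env.get_image(n); np.savez(f"pics/{n}0.npz",p=p,d=d); cv2.imwrite(f"pics/{n}0.png",p[:,:,::-1])
    m=env.camera_model(n); print(n,m["fovy"],m["cx"],m["cy"],np.round(m["T"],3).tolist())
o=env.observe();print(o["time_s"],o["position"],o["tool_rot"],o["grip_width"],env.tcp_to_tips)
E
```

```text
top 53.069847638392275 250.55921070599257 193.15429779160996 [[-0.018, -0.993, 0.12, 0.389], [-1.0, 0.016, -0.012, 0.042], [0.01, -0.12, -0.993, 1.107], [0.0, 0.0, 0.0, 1.0]]
scene 43.85562789692207 254.0536002568843 195.1638387453149 [[-0.728, -0.447, 0.52, -0.087], [-0.685, 0.461, -0.565, 0.656], [0.013, -0.767, -0.641, 0.782], [0.0, 0.0, 0.0, 1.0]]
0.1 [ 0.17966171 -0.5195712   0.24977463] [[ 9.45117828e-01  3.26729659e-01 -1.43891914e-04]
 [ 3.26729555e-01 -9.45116941e-01  1.32844636e-03]
 [ 2.98048140e-04 -1.30255208e-03 -9.99999107e-01]] 0.08560975574264112 0.019
```

View pics/top0.png

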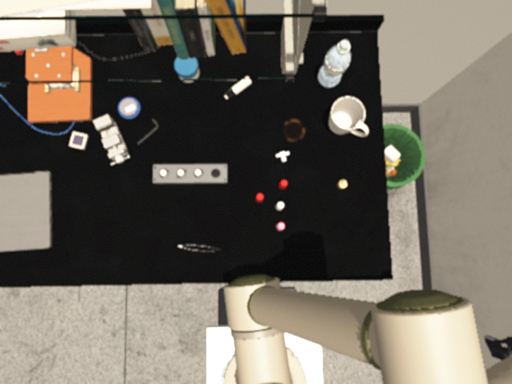

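View pics/scene0.png

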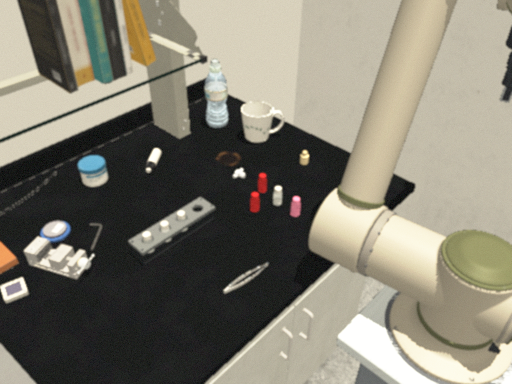

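The top view shows the white stray vial at about (280,206) among red and pink look-alikes. The rack has caps at about (164,173), (180,173) and (197,173), with the empty hole near (215,173). In the scene view the stray is at (277,190).

```bash
cat >h.py <<'E'
import numpy as np
from rig import env
def ray(n,u,v):
    m=env.camera_model(n); f=192/np.tan(np.radians(m["fovy"]/2)); T=np.array(m["T"])
    return T[:3,3],T[:3,:3]@np.array([(u-m["cx"])/f,(v-m["cy"])/f,1])
def onz(n,u,v,z):
    c,d=ray(n,u,v); return c+d*(z-c[2])/d[2]
def tri(a,b):
    (c1,d1),(c2,d2)=ray(*a),ray(*b)
    s=np.linalg.lstsq(np.c_[d1,-d2],c2-c1,rcond=None)[0]
    p,q=c1+s[0]*d1,c2+s[1]*d2; return (p+q)/2,np.linalg.norm(p-q)
E
python3 - <<'E'
from h import *
import cv2
def blobs(n,x0,y0,x1,y1,t,inv=False):
    p=np.load(f"pics/{n}0.npz")["p"][y0:y1,x0:x1].astype(int)
    m=((p.min(2)>t)&(p.max(2)-p.min(2)<60)) if not inv else p.max(2)<t
    k,_,st,c=cv2.connectedComponentsWithStats(m.astype(np.uint8))
    return [(round(c[i][0]+x0,1),round(c[i][1]+y0,1),st[i].tolist()) for i in range(1,k) if st[i][4]>5]
print("stray top",blobs("top",270,198,290,214,150)); print("stray scene",blobs("scene",270,180,287,212,150))
print("caps top",blobs("top",150,160,230,187,215)); print("hole",blobs("top",206,166,224,182,90,True))
print("caps scene",blobs("scene",130,200,215,255,215)); print("hole sc",blobs("scene",186,200,206,216,90,True))
im=[]
for n,(x0,y0,x1,y1) in(("top",(148,150,298,235)),("scene",(125,160,305,262))):
    p=np.load(f"pics/{n}0.npz")["p"][y0:y1,x0:x1,::-1]; im.append(cv2.resize(p,(720,295) ,interpolation=cv2.INTER_NEAREST) if 0 else cv2.resize(p,(500,int(500*(y1-y0)/(x1-x0))),interpolation=cv2.INTER_CUBIC))
cv2.imwrite("pics/crop.png",np.vstack(im))
E
```

```text
stray top [(np.float64(279.9), np.float64(205.2), [7, 4, 7, 8, 47])]
stray scene [(np.float64(277.5), np.float64(194.6), [4, 6, 8, 19, 121])]
caps top [(np.float64(197.5), np.float64(171.8), [45, 9, 6, 6, 28]), (np.float64(162.8), np.float64(172.4), [10, 10, 6, 6, 28]), (np.float64(180.2), np.float64(172.2), [28, 10, 6, 6, 29])]
hole [(np.float64(215.1), np.float64(172.7), [6, 4, 7, 7, 41])]
caps scene [(np.float64(180.6), np.float64(212.6), [47, 10, 8, 6, 34]), (np.float64(164.0), np.float64(223.0), [31, 21, 7, 5, 31]), (np.float64(146.2), np.float64(233.6), [13, 31, 8, 6, 35])]
hole sc [(np.float64(188.2), np.float64(201.2), [0, 0, 7, 5, 20]), (np.float64(197.3), np.float64(208.4), [7, 6, 9, 5, 34])]
```

View pics/crop.png

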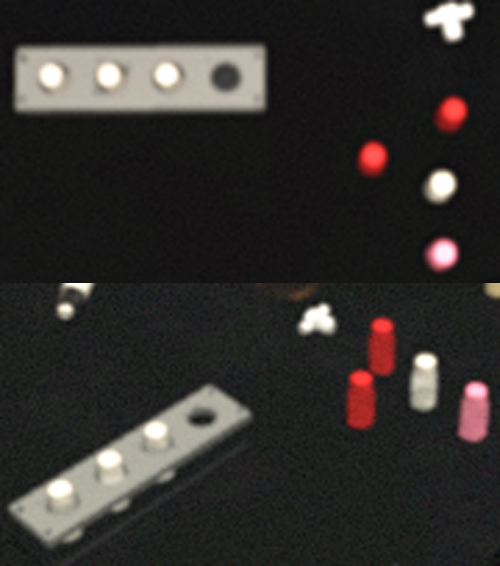

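The crop confirms one white vial, with red and pink ones beside it, and one dark hole at the right end of the rack (top view (215.1,172.7), scene (197.5,208.3)). The cap-top centre of the stray is at top (280.2,205.3), scene (278.2,187.7).

```bash
python3 - <<'E'
from h import *
np.set_printoptions(precision=4,suppress=True)
S=[("top",280.2,205.3),("scene",278.2,187.7)]; H=[("top",215.1,172.7),("scene",197.5,208.3)]
print("stray",tri(*S),onz(*S[0],.05),onz(*S[1],.05)); print("hole",tri(*H),onz(*H[0],.04),onz(*H[1],.04))
for a,b in(((162.8,172.4),(146.2,233.6)),((180.2,172.2),(164,223)),((197.5,171.8),(180.6,212.6))):
    print("cap",tri(("top",*a),("scene",*b)),onz("top",*a,.056))
E
```

```text
stray (array([ 0.4828, -0.0513,  0.0497]), np.float64(0.0016993112138061887)) [ 0.4821 -0.0518  0.05  ] [ 0.4832 -0.0505  0.05  ]
hole (array([0.5784, 0.1282, 0.0379]), np.float64(0.00014371383960074847)) [0.5779 0.128  0.04  ] [0.5766 0.1297 0.04  ]
cap (array([0.579 , 0.272 , 0.0558]), np.float64(0.0020910125863486976)) [0.5782 0.2712 0.056 ]
cap (array([0.5789, 0.224 , 0.0548]), np.float64(0.001717234119660526)) [0.578  0.2231 0.056 ]
cap (array([0.5793, 0.1761, 0.0546]), np.float64(0.0016227213216860306)) [0.5784 0.1753 0.056 ]
```

Both views agree, at z ≈ 0.050 for the stray, 0.038 for the hole and 0.055 for the caps. Next I move high over the stray with the fingers shut.

Call:
servo_tool:
  steps:
    - {"tx": 1.5, "ty": 2.3, "claw": 0}
    - {"tx": 1.5, "ty": 2.3, "claw": 0}
    - {"tx": 1.5, "ty": 2.3, "claw": 0}
    - {"tx": 1.5, "ty": 2.3, "claw": 0}
    - {"tx": 1.5, "ty": 2.3, "claw": 0}
    - {"tx": 1.5, "ty": 2.3, "claw": 0}
    - {"tx": 1.5, "ty": 2.3, "claw": 0}
    - {"tx": 1.5, "ty": 2.3, "claw": 0}
    - {"tx": 1.5, "ty": 2.3, "claw": 0}
    - {"tx": 1.5, "ty": 2.3, "claw": 0}
    - {"tx": 1.5, "ty": 2.3, "claw": 0}
    - {"tx": 1.5, "ty": 2.3, "claw": 0}
    - {"tx": 1.5, "ty": 2.3, "claw": 0}
    - {"tx": 1.5, "ty": 2.3, "claw": 0}
    - {"tx": 1.5, "ty": 2.3, "claw": 0}
    - {"tx": 1.5, "ty": 2.3, "claw": 0}
    - {"tx": 1.5, "ty": 2.3, "claw": 0}
    - {"tx": 1.5, "ty": 2.3, "claw": 0}
    - {"tx": 1.5, "ty": 2.3, "claw": 0}
    - {"claw": 0}

```text
invalid input at $.steps[0]: expected keys tx, ty, tz, yaw, claw
```

Call:
servo_tool:
  steps:
    - {"tx": 1.5, "ty": 2.3, "tz": 0, "yaw": 0, "claw": 0}
    - {"tx": 1.5, "ty": 2.3, "tz": 0, "yaw": 0, "claw": 0}
    - {"tx": 1.5, "ty": 2.3, "tz": 0, "yaw": 0, "claw": 0}
    - {"tx": 1.5, "ty": 2.3, "tz": 0, "yaw": 0, "claw": 0}
    - {"tx": 1.5, "ty": 2.3, "tz": 0, "yaw": 0, "claw": 0}
    - {"tx": 1.5, "ty": 2.3, "tz": 0, "yaw": 0, "claw": 0}
    - {"tx": 1.5, "ty": 2.3, "tz": 0, "yaw": 0, "claw": 0}
    - {"tx": 1.5, "ty": 2.3, "tz": 0, "yaw": 0, "claw": 0}
    - {"tx": 1.5, "ty": 2.3, "tz": 0, "yaw": 0, "claw": 0}
    - {"tx": 1.5, "ty": 2.3, "tz": 0, "yaw": 0, "claw": 0}
    - {"tx": 1.5, "ty": 2.3, "tz": 0, "yaw": 0, "claw": 0}
    - {"tx": 1.5, "ty": 2.3, "tz": 0, "yaw": 0, "claw": 0}
    - {"tx": 1.5, "ty": 2.3, "tz": 0, "yaw": 0, "claw": 0}
    - {"tx": 1.5, "ty": 2.3, "tz": 0, "yaw": 0, "claw": 0}
    - {"tx": 1.5, "ty": 2.3, "tz": 0, "yaw": 0, "claw": 0}
    - {"tx": 1.5, "ty": 2.3, "tz": 0, "yaw": 0, "claw": 0}
    - {"tx": 1.5, "ty": 2.3, "tz": 0, "yaw": 0, "claw": 0}
    - {"tx": 1.5, "ty": 2.3, "tz": 0, "yaw": 0, "claw": 0}
    - {"tx": 1.5, "ty": 2.3, "tz": 0, "yaw": 0, "claw": 0}
    - {"tx": 0, "ty": 0, "tz": 0, "yaw": 0, "claw": 0}

```text
time_s: 2.1
position: [0.4655, -0.0807, 0.25]
tool_rot: [[0.944, 0.33, -0.0], [0.33, -0.944, 0.001], [-0.0, -0.001, -1.0]]
ft_force: [-1.0, -0.2, 0.1]
grip_width: -0.0001
gripper_force: 0.0
```

```bash
python3 - <<'E'
from h import *
import cv2
np.set_printoptions(precision=4,suppress=True)
m=env.camera_model("wrist"); p,d=env.get_image("wrist"); o=env.observe(); print(o["position"],env.tcp_to_tips)
T=np.array(m["T"]); f=192/np.tan(np.radians(m["fovy"]/2)); np.savez("pics/w1.npz",p=p,T=T)
def proj(P):
    c=T[:3,:3].T@(np.array(P)-T[:3,3]); th=np.arctan2(np.hypot(c[0],c[1]),c[2]); a=np.arctan2(c[1],c[0])
    return m["cx"]+f*th*np.cos(a),m["cy"]+f*th*np.sin(a)
q=p[:,:,::-1].copy()
for P in((.4828,-.0513,.05),(.5784,.1282,.04)):
    u,v=proj(P); print(u,v); cv2.drawMarker(q,(int(round(u)),int(round(v))),(0,255,0),0,8,1)
cv2.imwrite("pics/w1.png",q)
D=np.load("pics/top0.npz")["d"]
for v in(12,14,16,79,80,81):
    for u in (220,330,350):
        z=D[v,u]; c,r=ray("top",u,v); print(v,u,c+r*z)
E
```

```text
[ 0.4649 -0.0819  0.25  ] 0.019
237.5100437428744 145.7651994082418
122.90472446795752 25.852968596840668
12 220 [0.7963 0.0835 0.4598]
12 330 [ 1.0401 -0.2098  0.0666]
12 350 [ 1.0375 -0.267   0.0696]
14 220 [0.7965 0.084  0.4533]
14 330 [ 1.0382 -0.2112  0.0596]
14 350 [ 1.0379 -0.2698  0.0591]
16 220 [0.683  0.0726 0.6309]
16 330 [ 1.0353 -0.2123  0.0542]
16 350 [ 1.035  -0.2711  0.0537]
79 220 [0.7412 0.0952 0.2971]
79 330 [ 0.8426 -0.204   0.0544]
79 350 [ 0.8646 -0.2768  0.0013]
80 220 [0.7396 0.0953 0.2955]
80 330 [ 0.8415 -0.2049  0.05  ]
80 350 [ 0.863  -0.2777 -0.0022]
81 220 [0.8641 0.1147 0.0001]
81 330 [ 0.8386 -0.2049  0.0497]
81 350 [ 0.8603 -0.2778 -0.0032]
```

View pics/w1.png

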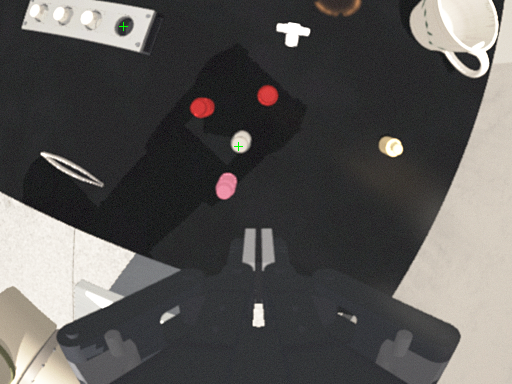

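The wrist view shows the stray cap at about (241,140), with the predicted mark a few px off. The hole mark sits well in the hole. I'll measure the cap centre in this view.

```bash
python3 - <<'E'
from h import *
import cv2
w=np.load("pics/w1.npz"); p=w["p"].astype(int); T=w["T"]; m=env.camera_model("wrist"); f=192/np.tan(np.radians(m["fovy"]/2))
def back(u,v,z):
    x,y=u-m["cx"],v-m["cy"]; r=np.hypot(x,y); th=r/f
    d=T[:3,:3]@np.array([x/r*np.sin(th),y/r*np.sin(th),np.cos(th)]); return T[:3,3]+d*(z-T[2,3])/d[2]
c=p[122:162,222:260]
for t in(110,150,180,205,225):
    M=((c.min(2)>t)).astype(np.uint8); k,_,s,g=cv2.connectedComponentsWithStats(M)
    if k>1:
        i=1+s[1:,4].argmax(); u,v=g[i]+[222,122]; print(t,u,v,s[i],back(u,v,.05))
print(f,T[:3,3],back(237.5,145.8,.05))
cv2.imwrite("pics/w1c.png",cv2.resize(w["p"][115:205,180:300,::-1],(720,540),interpolation=cv2.INTER_CUBIC))
E
```

```text
110 240.59941520467837 141.52923976608187 [  9   9  20  22 342] [ 0.48837501 -0.05301334  0.05      ]
150 240.68686868686868 141.3838383838384 [ 10   9  19  21 297] [ 0.48855928 -0.0530525   0.05      ]
180 240.5450980392157 141.66666666666666 [ 10  10  18  20 255] [ 0.48821093 -0.05300579  0.05      ]
205 239.11111111111111 144.28148148148148 [ 11  16  13  13 135] [ 0.48494129 -0.05244332  0.05      ]
297.3186396354542 [ 0.53482939 -0.05689436  0.37447617] [ 0.48275957 -0.05130187  0.05      ]
```

View pics/w1c.png

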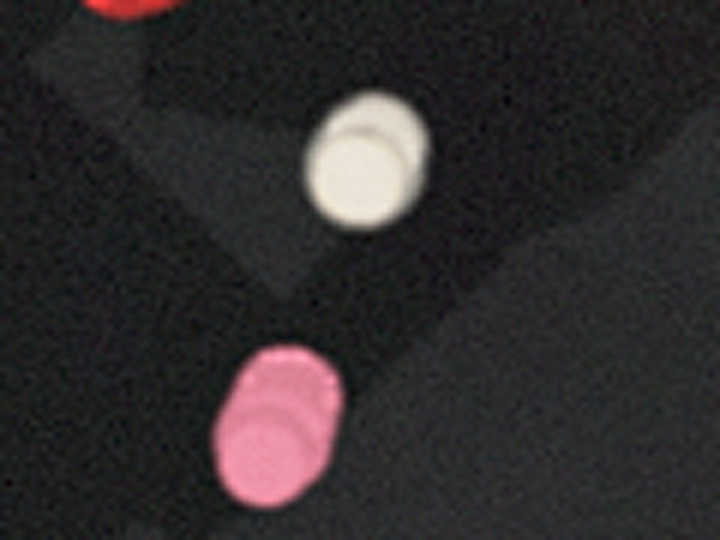

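The cap top's centre is at about (239.7,144.7), giving (0.484,-0.0525), which agrees to 2 mm. Next I shift by (+1.8, +3.0) cm and come straight down 15.2 cm.

Call:
servo_tool:
  steps:
    - {"tx": 0.9, "ty": 1.5, "tz": 0, "yaw": 0, "claw": 0}
    - {"tx": 0.9, "ty": 1.5, "tz": 0, "yaw": 0, "claw": 0}
    - {"tx": 0, "ty": 0, "tz": 0, "yaw": 0, "claw": 0}
    - {"tx": 0, "ty": 0, "tz": 0, "yaw": 0, "claw": 0}
    - {"tx": 0, "ty": 0, "tz": -2, "yaw": 0, "claw": 0}
    - {"tx": 0, "ty": 0, "tz": -2, "yaw": 0, "claw": 0}
    - {"tx": 0, "ty": 0, "tz": -2, "yaw": 0, "claw": 0}
    - {"tx": 0, "ty": 0, "tz": -2, "yaw": 0, "claw": 0}
    - {"tx": 0, "ty": 0, "tz": -2, "yaw": 0, "claw": 0}
    - {"tx": 0, "ty": 0, "tz": -2, "yaw": 0, "claw": 0}
    - {"tx": 0, "ty": 0, "tz": -2, "yaw": 0, "claw": 0}
    - {"tx": 0, "ty": 0, "tz": -1.2, "yaw": 0, "claw": 0}
    - {"tx": 0, "ty": 0, "tz": 0, "yaw": 0, "claw": 0}
    - {"tx": 0, "ty": 0, "tz": 0, "yaw": 0, "claw": 0}
    - {"tx": 0, "ty": 0, "tz": 0, "yaw": 0, "claw": 0}

```text
time_s: 3.65
position: [0.4829, -0.0533, 0.0991]
tool_rot: [[0.945, 0.326, 0.001], [0.326, -0.945, -0.001], [0.001, 0.001, -1.0]]
ft_force: [-0.2, -0.2, 0.0]
grip_width: 0.0002
gripper_force: 0.0
```

Call:
servo_tool:
  steps:
    - {"tx": 0, "ty": 0, "tz": 0, "yaw": 0, "claw": 0}
    - {"tx": 0, "ty": 0, "tz": 0, "yaw": 0, "claw": 0}
    - {"tx": 0, "ty": 0, "tz": 0, "yaw": 0, "claw": 0}
    - {"tx": 0, "ty": 0, "tz": 0, "yaw": 0, "claw": 0}
    - {"tx": 0, "ty": 0, "tz": 0, "yaw": 0, "claw": 0}
    - {"tx": 0, "ty": 0, "tz": 0, "yaw": 0, "claw": 0}
    - {"tx": 0, "ty": 0, "tz": 0, "yaw": 0, "claw": 0}
    - {"tx": 0, "ty": 0, "tz": 0, "yaw": 0, "claw": 0}
    - {"tx": 0, "ty": 0, "tz": 0, "yaw": 0, "claw": 0}
    - {"tx": 0, "ty": 0, "tz": 0, "yaw": 0, "claw": 0}
    - {"tx": 0, "ty": 0, "tz": 0, "yaw": 0, "claw": 0}
    - {"tx": 0, "ty": 0, "tz": 0, "yaw": 0, "claw": 0}
    - {"tx": 0, "ty": 0, "tz": 0, "yaw": 0, "claw": 0}
    - {"tx": 0, "ty": 0, "tz": 0, "yaw": 0, "claw": 0}
    - {"tx": 0, "ty": 0, "tz": 0, "yaw": 0, "claw": 0}
    - {"tx": 0, "ty": 0, "tz": 0, "yaw": 0, "claw": 0}
    - {"tx": 0, "ty": 0, "tz": 0, "yaw": 0, "claw": 0}
    - {"tx": 0, "ty": 0, "tz": 0, "yaw": 0, "claw": 0}
    - {"tx": 0, "ty": 0, "tz": 0, "yaw": 0, "claw": 0}
    - {"tx": 0, "ty": 0, "tz": 0, "yaw": 0, "claw": 0}

```text
time_s: 5.65
position: [0.4827, -0.0528, 0.0983]
tool_rot: [[0.945, 0.327, -0.0], [0.327, -0.945, -0.0], [-0.0, -0.0, -1.0]]
ft_force: [0.1, -0.0, 0.0]
grip_width: 0.0002
gripper_force: 0.0
```

The first point was held for over 2 s. Next I rise, cross at height to the hole, and come down to z ≈ 0.088.

Call:
servo_tool:
  steps:
    - {"tx": 0, "ty": 0, "tz": 2, "yaw": 0, "claw": 0}
    - {"tx": 0, "ty": 0, "tz": 3, "yaw": 0, "claw": 0}
    - {"tx": 0, "ty": 0, "tz": 3, "yaw": 0, "claw": 0}
    - {"tx": 0, "ty": 0, "tz": 3, "yaw": 0, "claw": 0}
    - {"tx": 0, "ty": 0, "tz": 3, "yaw": 0, "claw": 0}
    - {"tx": 0, "ty": 0, "tz": 0, "yaw": 0, "claw": 0}
    - {"tx": 0.95, "ty": 1.81, "tz": 0, "yaw": 0, "claw": 0}
    - {"tx": 0.95, "ty": 1.81, "tz": 0, "yaw": 0, "claw": 0}
    - {"tx": 0.95, "ty": 1.81, "tz": 0, "yaw": 0, "claw": 0}
    - {"tx": 0.95, "ty": 1.81, "tz": 0, "yaw": 0, "claw": 0}
    - {"tx": 0.95, "ty": 1.81, "tz": 0, "yaw": 0, "claw": 0}
    - {"tx": 0.95, "ty": 1.81, "tz": 0, "yaw": 0, "claw": 0}
    - {"tx": 0.95, "ty": 1.81, "tz": 0, "yaw": 0, "claw": 0}
    - {"tx": 0.95, "ty": 1.81, "tz": 0, "yaw": 0, "claw": 0}
    - {"tx": 0.95, "ty": 1.81, "tz": 0, "yaw": 0, "claw": 0}
    - {"tx": 0.95, "ty": 1.81, "tz": 0, "yaw": 0, "claw": 0}
    - {"tx": 0, "ty": 0, "tz": 0, "yaw": 0, "claw": 0}
    - {"tx": 0, "ty": 0, "tz": 0, "yaw": 0, "claw": 0}
    - {"tx": 0, "ty": 0, "tz": 0, "yaw": 0, "claw": 0}

```text
time_s: 7.55
position: [0.5773, 0.1276, 0.238]
tool_rot: [[0.945, 0.326, -0.001], [0.326, -0.945, -0.0], [-0.001, -0.0, -1.0]]
ft_force: [-0.6, -0.9, 0.1]
grip_width: 0.0001
gripper_force: 0.0
```

Call:
servo_tool:
  steps:
    - {"tx": 0, "ty": 0, "tz": -2, "yaw": 0, "claw": 0}
    - {"tx": 0, "ty": 0, "tz": -2, "yaw": 0, "claw": 0}
    - {"tx": 0, "ty": 0, "tz": -2, "yaw": 0, "claw": 0}
    - {"tx": 0, "ty": 0, "tz": -2, "yaw": 0, "claw": 0}
    - {"tx": 0, "ty": 0, "tz": -2, "yaw": 0, "claw": 0}
    - {"tx": 0, "ty": 0, "tz": -2, "yaw": 0, "claw": 0}
    - {"tx": 0, "ty": 0, "tz": -1.5, "yaw": 0, "claw": 0}
    - {"tx": 0, "ty": 0, "tz": -1.5, "yaw": 0, "claw": 0}
    - {"tx": 0, "ty": 0, "tz": 0, "yaw": 0, "claw": 0}
    - {"tx": 0, "ty": 0, "tz": 0, "yaw": 0, "claw": 0}
    - {"tx": 0, "ty": 0, "tz": 0, "yaw": 0, "claw": 0}
    - {"tx": 0, "ty": 0, "tz": 0, "yaw": 0, "claw": 0}

```text
time_s: 8.75
position: [0.578, 0.1281, 0.0892]
tool_rot: [[0.945, 0.327, 0.002], [0.327, -0.945, 0.0], [0.001, 0.0, -1.0]]
ft_force: [0.7, 0.3, 0.2]
grip_width: 0.0005
gripper_force: 0.0
```

Call:
servo_tool:
  steps:
    - {"tx": 0, "ty": 0, "tz": 0, "yaw": 0, "claw": 0}
    - {"tx": 0, "ty": 0, "tz": 0, "yaw": 0, "claw": 0}
    - {"tx": 0, "ty": 0, "tz": 0, "yaw": 0, "claw": 0}
    - {"tx": 0, "ty": 0, "tz": 0, "yaw": 0, "claw": 0}
    - {"tx": 0, "ty": 0, "tz": 0, "yaw": 0, "claw": 0}
    - {"tx": 0, "ty": 0, "tz": 0, "yaw": 0, "claw": 0}
    - {"tx": 0, "ty": 0, "tz": 0, "yaw": 0, "claw": 0}
    - {"tx": 0, "ty": 0, "tz": 0, "yaw": 0, "claw": 0}
    - {"tx": 0, "ty": 0, "tz": 0, "yaw": 0, "claw": 0}
    - {"tx": 0, "ty": 0, "tz": 0, "yaw": 0, "claw": 0}
    - {"tx": 0, "ty": 0, "tz": 0, "yaw": 0, "claw": 0}
    - {"tx": 0, "ty": 0, "tz": 0, "yaw": 0, "claw": 0}
    - {"tx": 0, "ty": 0, "tz": 0, "yaw": 0, "claw": 0}
    - {"tx": 0, "ty": 0, "tz": 0, "yaw": 0, "claw": 0}
    - {"tx": 0, "ty": 0, "tz": 0, "yaw": 0, "claw": 0}
    - {"tx": 0, "ty": 0, "tz": 0, "yaw": 0, "claw": 0}
    - {"tx": 0, "ty": 0, "tz": 0, "yaw": 0, "claw": 0}
    - {"tx": 0, "ty": 0, "tz": 0, "yaw": 0, "claw": 0}
    - {"tx": 0, "ty": 0, "tz": 0, "yaw": 0, "claw": 0}
    - {"tx": 0, "ty": 0, "tz": 0, "yaw": 0, "claw": 0}

```text
time_s: 10.75
position: [0.5777, 0.1282, 0.0883]
tool_rot: [[0.945, 0.327, -0.0], [0.327, -0.945, -0.0], [-0.0, 0.0, -1.0]]
ft_force: [-0.4, -0.2, -0.2]
grip_width: -0.0001
gripper_force: 0.0
```

Call:
servo_tool:
  steps:
    - {"tx": 0, "ty": 0, "tz": 2, "yaw": 0, "claw": 0}
    - {"tx": 0, "ty": 0, "tz": 2, "yaw": 0, "claw": 0}
    - {"tx": 0, "ty": 0, "tz": 2, "yaw": 0, "claw": 0}
    - {"tx": 0, "ty": 0, "tz": 2, "yaw": 0, "claw": 0}
    - {"tx": 0, "ty": 0, "tz": 2, "yaw": 0, "claw": 0}
    - {"tx": 0, "ty": 0, "tz": 2, "yaw": 0, "claw": 0}
    - {"tx": 0, "ty": 0, "tz": 2, "yaw": 0, "claw": 0}
    - {"tx": 0, "ty": 0, "tz": 2, "yaw": 0, "claw": 0}
    - {"tx": 0, "ty": 0, "tz": 1.2, "yaw": 0, "claw": 0}
    - {"tx": 0, "ty": 0, "tz": 0, "yaw": 0, "claw": 0}
    - {"tx": 0, "ty": 0, "tz": 0, "yaw": 0, "claw": 0}
    - {"tx": 0, "ty": 0, "tz": 0, "yaw": 0, "claw": 0}
    - {"tx": 0, "ty": 0, "tz": 0, "yaw": 0, "claw": 0}
    - {"tx": 0, "ty": 0, "tz": 0, "yaw": 0, "claw": 0}

```text
time_s: 12.15
position: [0.5776, 0.1282, 0.2597]
tool_rot: [[0.945, 0.327, -0.001], [0.327, -0.945, -0.0], [-0.001, -0.0, -1.0]]
ft_force: [0.6, -0.5, -0.9]
grip_width: -0.0001
gripper_force: 0.0
```

Tips are now at about 0.24 m, clear of the shelf, and no contact was felt.

```bash
python3 -c "
from rig import env
print(env.observe()['position'],env.close_job())"
```

```text
the job is handed in; nothing more can be done
[0.5775777  0.12818918 0.25974353] None
```

I pointed at the stray white vial, then at the rack's empty end hole, for over 2 s each, raised the fingertips to about 24 cm and handed the job in; no contact force showed, no final picture was taken, and no verdict came back.

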